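# Slide the tin round the fruit and home into the tin lane

### The arm

A 6-joint arm with a two-finger parallel gripper is mounted at the origin on a cart in front of the work surface, level with it; the furniture and walls round the work are solid. World frame = base frame: x ahead of the robot, y to its left, z up, the work surface at z = 0. Lengths are in mm, angles in rad, forces in N, time in s.
With the tool pointing down it reaches from about 300 to 775 mm from the base axis. Payload 14.6 kg.
Tool frame: the origin (TCP) lies at the very end of the fingers, on their centre line; the grasp point (between the pads) lies 19 mm behind it (grip_point_offset is the distance from the TCP to the grasp point, in mm); z points along the fingers, y is the line along which they close (so a half turn about z gives the same grasp; the last joint's range is limited). The gripper opens to 94 mm and grips with 3 to 60 N. Pads are 16 mm wide; open, the fingers measure 119 mm over their backs; the gripper's body (75 mm by 177 mm) begins 78 mm behind the grasp point.
Start: joints at [1.057, 0.3, 1.521, -0, 1.321, -0.067], TCP at [237.641, 496, 205.446] pointing down, gripper open.
Joint ranges: [-3.03, 3.03], [-0.79, 2.21], [0.23, 2.52], [-1.04, 4.18], [0, 3.07], [-2.55, 2.55]. Speed limits (rad/s): [2.22, 2.22, 2.57, 3.14, 3.14, 3.14].

### API

Orientations are given as [roll, pitch, yaw] about the fixed x, y, z axes, in that order (R = Rz(yaw) Ry(pitch) Rx(roll)).
In Python, from cell import read_state, camera, camera_info, sign_off, grip_point_offset gives the robot as it stands.
- The arm moves only by the shell command python3 -m handwheel 'ROWS' [FORCE]. ROWS is text: rows parted by semicolons, each of 5 numbers parted by spaces: the shift along the world's x, y, z in units of 40 mm (1.0 is 40 mm), then the turn about the world's z in units of 5 degrees (1.0 is 5 degrees), then the closure, from 0 (fully open) to 1 (shut). In form: dx dy dz yaw gripper; .... A call has 1 to 12 rows; each row shifts and turns the commanded pose from where the row before left it; what a row does not reach is not made up. A row lasts 1/12 s, in which the tool goes at most 41.7 mm and 7.16 degrees, less where a joint would pass 70% of its speed; a pose out of reach is approached as far as the arm can. A call is refused whole if a number of a shift passes 1 or a number of a turn 1, either way. A call with a gripper value outside its range is refused whole. The fingers move at their own pace and stop on an object; FORCE is the grip in N (left out, the last holds). Time passes only in rows, so rows that do not move let the fingers close. It gives the time, the measured TCP pose, the force, the opening and the grip force at its end, in the units of the state.
- read_state(): the state, without advancing time (a new reading comes with each control period).
- camera(name): name is "side" or "top" or "wrist"; returns (picture, depth): 420x560x3 uint8, red, green, blue; 420x560 float32, mm along the optical axis (not along the pixel's ray), 0 where there is no reading.
- camera_info(name): a dict with "intrinsics" (3x3 intrinsics, pixels), "k1" (the pictures are not rectified: a ray, as slopes to the right and down, at radius r is drawn at 1 + k1 r^2 times it, then the intrinsics apply), "world_from_camera" (4x4, takes a point from camera to world coordinates). Camera axes: x right, y down, z forward; pixel columns grow to the right and rows downward; lengths in mm; the calibration is good to about 2 mm. A picture is of the moment at which its call begins: read the wrist's pose just before it. camera_info takes no time and is no camera call; for the wrist camera it gives the pose at the moment of the call.
- sign_off(): hands the job in; it is judged then, once.
The state is a dict: "clock": time; "joints": joint angles; "qd": joint speeds; "effort": joint torques, N m; "eef_pos": TCP position; "eef_rot": TCP orientation; "wrist_force": force on the tool from outside, world axes, zero at the start; "moment": the same for the moment, N m; "finger_gap": finger opening in mm; "finger_force": force on a finger pad.
Only numpy, scipy, OpenCV 4.12 (cv2) and the standard library are available. Lean on these libraries where they do the work, as an engineer would, in place of code of your own. Each camera call takes 0.05 s, during which the arm holds its last target. There are 200 camera calls.

### The job

Without lifting it, slide the low food tin along the worktop through the wide gap beside the mandarin (the one on the candle's side) and on into the white tin lane. Press it home against the orange sprung bumper, firmly but gently (about 10 N), feeling for the bumper because its stop may be set anywhere along the lane, then let go and move clear. Touch neither the mandarin, the candle nor the saucer, with the tin or the robot.

Things in the scene. Friction and masses are not known exactly. Their poses are not given: they have to be found in the camera images.
- tin_center (a point): low round food tin with a printed turquoise label, 86 mm across, 40 mm high, 0.25 to 0.5 kg, loose, flat on the worktop, too wide to grasp; point at its centre, 20 mm above its underside. It slides with about 1 to 5 N, which the tool feels on top of the bumper.
- mandarin: orange mandarin, 61 mm across, 50 mm high, fixed in the middle of a row of three things standing across the way between the tin and the lane; origin under its centre. Its x axis runs along the row (about away from the robot), its y axis points across the row, from the tin's side to the lane's side. Must not be touched.
- candle: small tea light, 38 mm across, 15 mm high, fixed at one end of the row, about 170 mm from the mandarin; which end varies; origin under its centre. The gap between it and the mandarin is about 120 mm wide: the tin goes through here. Must not be touched.
- saucer: white saucer, 150 mm across, 20 mm high, fixed at the other end of the row, about 170 mm from the mandarin; origin under its centre. The gap between it and the mandarin is too narrow for the tin. Must not be touched.
- lane: tin lane, fixed: two white rails 32 mm high, 94 mm apart inside, no floor, joined by a cross piece at the back. x axis points into the lane (the way the tin is pushed), z up; origin on the worktop midway between the rails. Rails run from x = -45 to +89 mm, the cross piece ends them at +95; flared lips widen the mouth to 114 mm at x = -71 mm. Tin and lane must never bear more than 16 N on each other.
- lane_mouth (a point): on the lane's middle line between the beginnings of the rails (x = -45 mm in the lane's frame), 20 mm above the worktop; axes as the lane's.
- lane_seat (a point): on the lane's middle line, 20 mm up, at x = -12 mm of the lane: mean place of the tin's centre when it meets the orange bumper (70 mm wide, 5 to 27 mm high) in front of a grey stop. The stop is set anew each time and not reported: it is met up to 10 mm before or after this point. Bumper springs: 2 N per mm, 9 mm travel, then hard. Home = pressed on it with 4 N or more (beyond the tin's friction) for 0.2 s.
- tin: the same tin: its body, origin at the centre of its underside, z up
There are look-alikes about, which are no part of the job. What is shaped like the tin but green or red is not meant.

How it is judged:
By the outcome, as a careful person would: the job done as asked, in the order asked, and still so for the second after the job is handed in, with the robot touching nothing.
It also fails if it takes over 72 s, if anything falls off the work surface, if the arm or the gripper's body presses on something with over 40 N, if the wrist force passes 120 N, or if a joint passes its speed limit or range.

## Working session

There is one attempt and no reset: what is moved stays moved. The work goes in short steps, Python scripts to look and compute and a shell command to move; the robot and the scene stay as the last step left them, time stands still between calls to the robot, and variables do not carry over. Pictures are saved under pics/ and viewed, at most 10 in all, crops included, and the job is handed in when it is done.

```bash
mkdir -p pics; python3 - <<'E'
from cell import *
import cv2,pickle,numpy as np
d={}
for n in("top","side"):
    i=camera_info(n);p,z=camera(n);d[n]=(p,z,i);cv2.imwrite(f"pics/{n}1.png",p[:,:,::-1])
    print(n,i)
pickle.dump(d,open("d.pkl","wb"));print(read_state())
E
```

```text
top {'intrinsics': array([[404.82807685,   0.        , 274.69938495],
       [  0.        , 404.82807685, 210.45666136],
       [  0.        ,   0.        ,   1.        ]]), 'k1': -0.044290281777163584, 'world_from_camera': array([[ 1.19746773e-02, -9.91547742e-01,  1.29188553e-01,
         4.16404675e+02],
       [-9.99801898e-01, -9.81858052e-03,  1.73135603e-02,
        -5.53986070e+01],
       [-1.58987734e-02, -1.29370284e-01, -9.91468889e-01,
         1.12430912e+03],
       [ 0.00000000e+00,  0.00000000e+00,  0.00000000e+00,
         1.00000000e+00]])}
side {'intrinsics': array([[388.79008426,   0.        , 283.86557215],
       [  0.        , 388.79008426, 213.30049366],
       [  0.        ,   0.        ,   1.        ]]), 'k1': -0.00762979603958463, 'world_from_camera': array([[-9.83195583e-01, -1.16481750e-01,  1.40564747e-01,
         4.58910261e+02],
       [-1.81767433e-01,  5.53172843e-01, -8.12994715e-01,
         6.55849625e+02],
       [ 1.69424461e-02, -8.24882905e-01, -5.65049684e-01,
         5.66595982e+02],
       [ 0.00000000e+00,  0.00000000e+00,  0.00000000e+00,
         1.00000000e+00]])}
{'clock': 0.1, 'joints': array([ 1.05738015e+00,  3.00401597e-01,  1.52151620e+00,  3.21558425e-06,
        1.32070307e+00, -6.66116564e-02]), 'qd': array([-0.00117807, -0.00058523, -0.00285395,  0.0009949 , -0.00160919,
        0.00232993]), 'effort': array([ 3.40261919e-03, -5.32649839e+01, -3.53281224e+01,  7.10023125e-02,
        2.34827958e-02, -2.49828787e-05]), 'eef_pos': array([237.53900462, 495.79854184, 204.95190292]), 'eef_rot': array([-3.14056693e+00, -7.15480426e-05,  2.69478730e+00]), 'wrist_force': array([-0.23257589,  0.00828525, -0.14390836]), 'moment': array([-0.05031443, -0.03054782, -0.0144889 ]), 'finger_force': 0.0, 'finger_gap': 93.94208370249714}
```

View pics/top1.png

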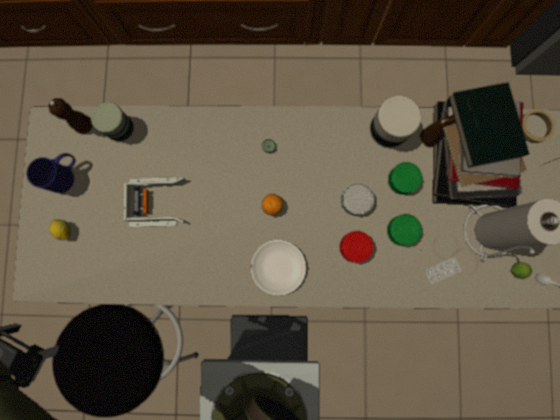

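View pics/side1.png

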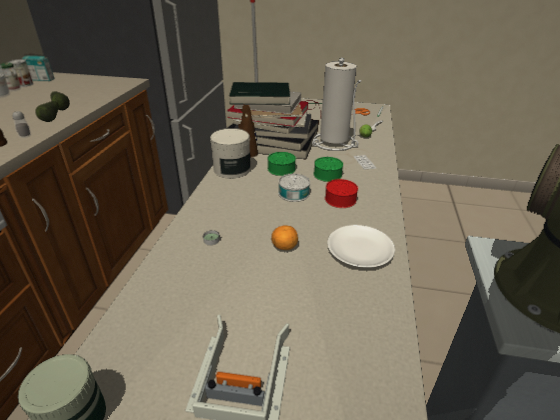

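Top view: tin at (358,200), mandarin (272,205), candle (269,146), saucer (278,267), lane mouth near (182,202) opening towards the tin. I'll enlarge it to get precise points.

```bash
cat > h.py <<'E'
import numpy as np,cv2,pickle
def pt(info,u,v,h):
    K=info["intrinsics"];x=np.array([[[u,v]]],float)
    r=cv2.undistortPoints(x,K,np.array([info["k1"],0,0,0.]))[0,0]
    T=info["world_from_camera"];d=T[:3,:3]@[r[0],r[1],1];o=T[:3,3]
    return o+d*(h-o[2])/d[2]
E
python3 - <<'E'
from h import *
d=pickle.load(open("d.pkl","rb"));p,z,i=d["top"]
a=cv2.resize(p[165:245,110:210],None,fx=7,fy=7,interpolation=cv2.INTER_CUBIC)
cv2.imwrite("pics/lane.png",a[:,:,::-1])
b=cv2.resize(p[130:275,240:385],None,fx=4,fy=4,interpolation=cv2.INTER_CUBIC)
cv2.imwrite("pics/row.png",b[:,:,::-1])
for n,u,v,h in [("tin",358,199,40),("mand",272.5,205,35),("cand",269,146,15),("sauc",278.5,267,15),("red",357,247,40)]: print(n,pt(i,u,v,h).round(1), z[int(v),int(u)])
E
```

```text
tin [ 591.2 -261.7   40. ] 1096.1033
mand [573.2 -30.2  35. ] 1085.3628
cand [744.5 -17.7  15. ] 1148.7305
sauc [406.2 -48.2  15. ] 1107.0634
red [ 461.6 -257.2   40. ] 1077.9851
```

View pics/lane.png

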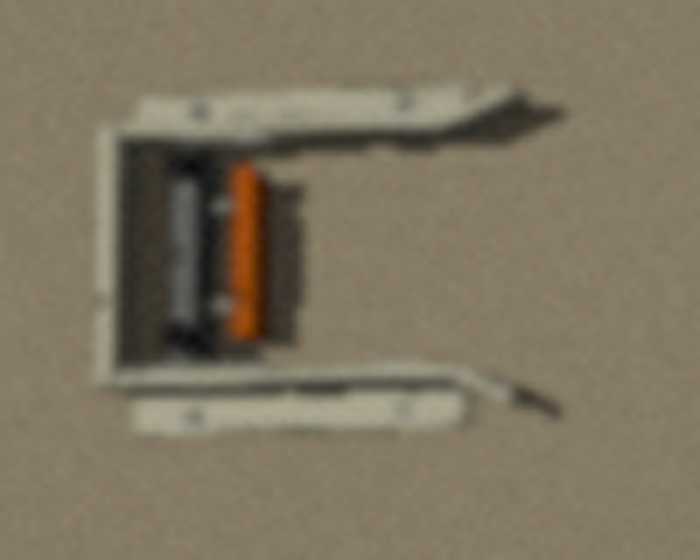

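View pics/row.png

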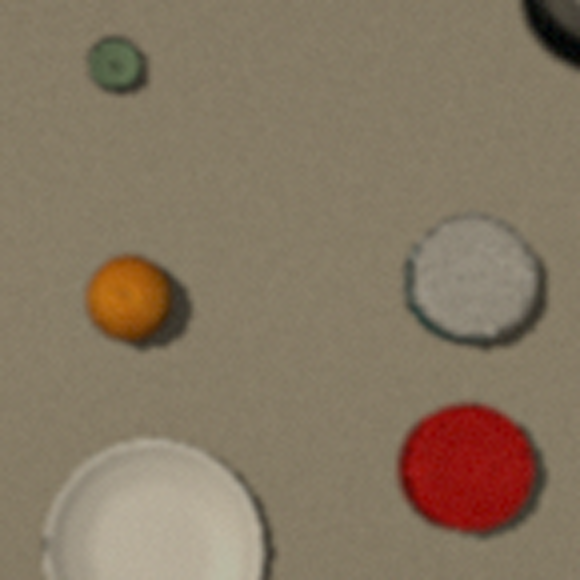

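Crop shows lane walls inner edges at y≈135/368 (crop), screws at (197,110),(405,102),(193,417),(405,408); tin disc centre (475,276), mandarin (129,299), candle (116,64) in the row crop.

```bash
cat >> h.py <<'E'
def cloud(p,z,i):
    v,u=np.mgrid[:420,:560];K=i["intrinsics"]
    r=cv2.undistortPoints(np.stack([u,v],-1).reshape(-1,1,2).astype(float),K,np.array([i["k1"],0,0,0.])).reshape(420,560,2)
    c=np.dstack([r,np.ones((420,560))])*z[...,None]
    T=i["world_from_camera"];return c@T[:3,:3].T+T[:3,3]
E
python3 - <<'E'
from h import *
d=pickle.load(open("d.pkl","rb"));p,z,i=d["top"]
L=lambda x,y:(x/7+110-.43,y/7+165-.43)
for n,x,y,h in [("s",197,110,6),("s",405,102,6),("s",193,417,6),("s",405,408,6),("bump",247,165,27),("bump",247,340,27),("tipU",520,90,32),("tipL",520,398,32),("backU",102,128,32),("backL",102,380,32)]:
    print(n,pt(i,*L(x,y),h).round(1))
R=lambda x,y:(x/4+240-.4,y/4+130-.4)
for n,x,y,h in [("tin",475,276,40),("mand",129,299,30),("cand",116,64,15)]: print(n,pt(i,*R(x,y),h).round(1))
for cam in ("top","side"):
    p,z,i=d[cam];W=cloud(p,z,i);X,Y,Z=W[...,0],W[...,1],W[...,2]
    def box(n,x0,x1,y0,y1,z0,z1):
        m=(X>x0)&(X<x1)&(Y>y0)&(Y<y1)&(Z>z0)&(Z<z1);q=W[m]
        if len(q)<5: print(n,len(q));return
        print(cam,n,len(q),"med z",np.median(q[:,2]).round(1),cv2.minAreaRect(q[:,:2].astype(np.float32)),cv2.minEnclosingCircle(q[:,:2].astype(np.float32)))
    box("tin",530,650,-330,-200,34,46)
    box("mand",530,620,-80,20,10,60)
    box("cand",715,775,-50,15,8,25)
    box("sauc",315,500,-140,40,8,30)
    box("lane",480,660,190,420,22,40)
    box("foot",480,660,190,420,5,15)
    box("table",620,680,-150,100,-20,20)
E
```

```text
s [644.8 354.9   6. ]
s [648.7 269.5   6. ]
s [519.6 349.4   6. ]
s [524.2 263.6   6. ]
bump [618.4 325.7  27. ]
bump [548.4 321.9  27. ]
tipU [648.4 216.2  32. ]
tipL [526.1 211.1  32. ]
backU [632.  383.3  32. ]
backL [531.4 377.1  32. ]
tin [ 592.3 -262.6   40. ]
mand [575.7 -28.3  30. ]
cand [745.7 -16.6  15. ]
top tin 747 med z 37.6 ((592.935791015625, -260.9667663574219), (85.22515869140625, 84.85675811767578), 2.696535348892212) ((592.9190673828125, -261.73931884765625), 43.52656936645508)
top mand 377 med z 44.4 ((575.136962890625, -27.377866744995117), (57.031654357910156, 57.32957458496094), 0.5944784879684448) ((576.50732421875, -27.99843978881836), 30.249237060546875)
top cand 66 med z 9.6 ((747.4486083984375, -14.60159683227539), (37.914493560791016, 34.162227630615234), 1.496962070465088) ((747.3380737304688, -14.93865966796875), 19.28920555114746)
top sauc 1929 med z 12.7 ((405.3717346191406, -46.93626403808594), (148.02732849121094, 146.57601928710938), 0.8044107556343079) ((406.2098083496094, -46.17159652709961), 74.93122100830078)
top lane 711 med z 30.1 ((583.65716
[... 1142 characters left out ...]
44624328613281), (148.95785522460938, 148.14627075195312), 21.128501892089844) ((404.3484191894531, -45.58100891113281), 75.83556365966797)
side lane 2428 med z 30.6 ((581.6797485351562, 300.8077087402344), (125.9831314086914, 166.77764892578125), 3.2326982021331787) ((582.8592529296875, 296.9246520996094), 100.21672058105469)
side foot 883 med z 8.2 ((583.2633666992188, 303.23590087890625), (136.57949829101562, 159.8467254638672), 3.326746940612793) ((585.5146484375, 298.8773193359375), 100.03984832763672)
side table 1802 med z 0.2 ((649.9772338867188, -24.898880004882812), (249.72206115722656, 59.8419189453125), 89.9547348022461) ((648.1581420898438, -24.873943328857422), 127.653564453125)
```

Both cameras agree: tin (592.5,-261.5), mandarin (575.5,-27.5), candle (746.5,-15.5), lane axis heading ~2.9° left of +y, seat (585,277). Sizes all check. Plan: fingers opened to ~50 mm form a cradle behind the tin. First, transit.

```bash
python3 -m handwheel '0.34 -0.85 0 -0.74 0.47;0.34 -0.85 0 -0.74 0.47;0.34 -0.85 0 -0.74 0.47;0.34 -0.85 0 -0.74 0.47;0.34 -0.85 0 -0.74 0.47;0.34 -0.85 0 -0.74 0.47;0.34 -0.85 0 -0.74 0.47;0.34 -0.85 0 -0.74 0.47;0.34 -0.85 0 -0.74 0.47;0.34 -0.85 0 -0.74 0.47;0.34 -0.85 0 -0.74 0.47;0.34 -0.85 0 -0.74 0.47'
python3 -m handwheel '0.34 -0.85 0 -0.74 0.47;0.34 -0.85 0 -0.74 0.47;0.34 -0.85 0 -0.74 0.47;0.34 -0.85 0 -0.74 0.47;0.34 -0.85 0 -0.74 0.47;0.34 -0.85 0 -0.74 0.47;0.34 -0.85 0 -0.74 0.47;0.34 -0.85 0 -0.74 0.47;0.34 -0.85 0 -0.74 0.47;0.34 -0.85 0 -0.74 0.47;0.34 -0.85 0 -0.74 0.47;0.34 -0.85 0 -0.74 0.47'
python3 -m handwheel '0 0 0 0 0.47;0 0 0 0 0.47;0 0 0 0 0.47'
python3 - <<'E'
from cell import *
import cv2
i=camera_info("wrist");p,z=camera("wrist");cv2.imwrite("pics/w1.png",p[:,:,::-1]);print(i["world_from_camera"].round(3),i["intrinsics"][0,0])
s=read_state();print(s["eef_pos"],s["eef_rot"],s["wrist_force"])
E
```

```text
clock: 1.1
eef_pos: [401.0, 86.2, 205.5]
eef_rot: [3.142, 0.0, 1.917]
wrist_force: [0.2, 0.8, 0.3]
finger_gap: 50.0
finger_force: 0.0
clock: 2.1
eef_pos: [564.2, -321.7, 204.9]
eef_rot: [-3.141, -0.0, 1.142]
wrist_force: [0.3, 0.7, 0.1]
finger_gap: 49.9
finger_force: 0.0
clock: 2.35
eef_pos: [563.8, -319.5, 204.9]
eef_rot: [-3.14, -0.0, 1.146]
wrist_force: [0.1, 0.3, 0.6]
finger_gap: 49.7
finger_force: 0.0
[[ 9.11000e-01 -3.99000e-01 -1.04000e-01  5.94780e+02]
 [-4.12000e-01 -8.82000e-01 -2.30000e-01 -2.51228e+02]
 [-0.00000e+00  2.53000e-01 -9.68000e-01  3.84726e+02]
 [ 0.00000e+00  0.00000e+00  0.00000e+00  1.00000e+00]] 367.0325047626894
[ 563.86946402 -319.13529988  205.40388301] [-3.14113786e+00 -1.90227185e-04  1.14613572e+00] [0.21357688 0.81287931 0.16440584]
```

View pics/w1.png

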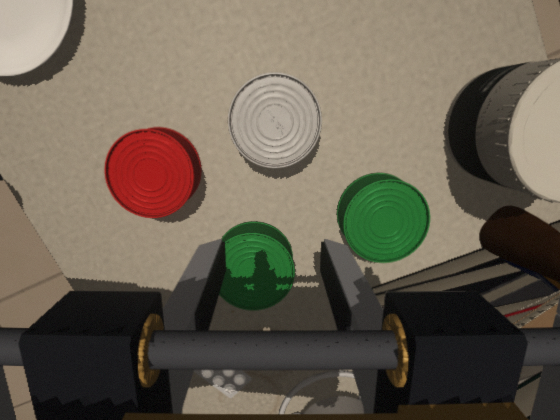

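Wrist view: silver-topped tin at (275,119); green look-alikes at (257,265), (385,220), tall canister at right (505,130). Check their clearances from the descent spot and plan the path.

```bash
cat > plan.py <<'E'
from h import *
from scipy.interpolate import CubicSpline, PchipInterpolator
# tin path: y -> x
ys=[-261.5,-130,-21,80,190,244,277];xs=[592.5,650,667,645,591,587,585.3]
f=PchipInterpolator(ys,xs)
ctrl=CubicSpline([-261.5,-21,85,205,290],[592.5,667,640,589,584.6],bc_type=((1,.47),(1,-.05)))
yy=np.linspace(-261.5,290,1200);P=np.c_[ctrl(yy),yy]
s=np.r_[0,np.cumsum(np.hypot(*np.diff(P,axis=0).T))]
def tin(q):return np.array([np.interp(q,s,P[:,0]),np.interp(q,s,P[:,1])])
def tool(q,off=43):
    t=tin(q);sl=ctrl(t[1],1);psi=np.arctan(sl);d=np.array([np.sin(psi),np.cos(psi)])
    return t,t-off*d,90-np.degrees(psi)
if __name__=="__main__":
    M=np.array([575.5,-27.5]);C=np.array([746.5,-15.5])
    print("min mand",np.hypot(*(P-M).T).min()-73.5,"cand",np.hypot(*(P-C).T).min()-62,"len",s[-1])
    q=0
    prev=None
    for q in np.arange(0,s[-1],12):
        t,p,y=tool(q)
        print(round(q),t.round(0),p.round(1),round(y,1),"" if prev is None else ((np.r_[p,y]-prev)/[40,40,5]).round(2)); prev=np.r_[p,y]
E
python3 - <<'E'
from cell import *
from h import *
i=camera_info("wrist")
for n,u,v,h in[("tin",275,119,40),("g1",257,265,40),("g2",385,220,40),("can",450,130,0)]:print(n,pt(i,u,v,h).round(1))
E
python3 plan.py
```

```text
tin [ 593.9 -258.4   40. ]
g1 [ 518.1 -382.5   40. ]
g2 [ 653.1 -391.2   40. ]
can [ 755.7 -343.6    0. ]
min mand 18.161415182932387 cand 17.667345389707407 len 580.2999636583763
0 [ 592. -262.] [ 574.2 -300.4] 64.8 
12 [ 598. -251.] [ 579.3 -289.5] 64.8 [ 0.13  0.27 -0.01]
24 [ 603. -240.] [ 584.4 -278.7] 64.8 [0.13 0.27 0.01]
36 [ 608. -229.] [ 589.6 -267.9] 64.9 [0.13 0.27 0.03]
48 [ 613. -218.] [ 594.8 -257.1] 65.2 [0.13 0.27 0.05]
60 [ 618. -207.] [ 600.1 -246.3] 65.6 [0.13 0.27 0.07]
72 [ 623. -196.] [ 605.4 -235.5] 66.0 [0.13 0.27 0.1 ]
84 [ 628. -185.] [ 610.6 -224.7] 66.6 [0.13 0.27 0.12]
96 [ 632. -174.] [ 615.8 -213.8] 67.4 [0.13 0.27 0.15]
108 [ 637. -163.] [ 620.9 -203. ] 68.2 [0.13 0.27 0.17]
120 [ 641. -152.] [ 626.  -192.1] 69.2 [0.13 0.27 0.2 ]
132 [ 645. -141.] [ 630.9 -181.1] 70.4 [0.12 0.27 0.23]
144 [ 649. -129.] [ 635.8 -170.1] 71.7 [0.12 0.28 0.26]
156 [ 653. -118.] [ 640.4 -159. ] 73.2 [0.12 0.28 0.29]
168 [ 656. -106.] [ 644.9 -147.8] 74.8 [0.11 0.28 0.33]
180 [659. -95.] [ 649.2 -136.5] 76.7 [0.11 0.28 0.37]
192 [662. -83.] [ 653.3 -125.1] 78.7 [0.1  0.28 0
[... 1054 characters left out ...]
6.] [628.9 107. ] 115.4 [-0.14  0.26 -0.16]
444 [605. 157.] [623.  117.5] 114.1 [-0.15  0.26 -0.26]
456 [601. 168.] [617. 128.] 112.2 [-0.15  0.26 -0.37]
468 [596. 179.] [611.  138.5] 109.7 [-0.15  0.26 -0.49]
480 [593. 190.] [604.9 149.2] 106.6 [-0.15  0.27 -0.63]
492 [590. 202.] [599.  160.1] 102.6 [-0.15  0.27 -0.79]
504 [587. 214.] [593.7 171.3] 98.3 [-0.13  0.28 -0.87]
516 [586. 226.] [589.7 182.9] 94.7 [-0.1   0.29 -0.71]
528 [585. 238.] [587.  194.7] 92.2 [-0.07  0.3  -0.51]
540 [585. 250.] [585.6 206.7] 90.6 [-0.04  0.3  -0.31]
552 [585. 262.] [585.1 218.7] 90.1 [-0.01  0.3  -0.11]
564 [585. 274.] [585.5 230.7] 90.6 [0.01 0.3  0.1 ]
576 [585. 286.] [586.3 242.7] 92.1 [0.02 0.3  0.3 ]
```

```bash
python3 -m handwheel '0 0 -0.8 0 0.47;0 0 -0.8 0 0.47;0 0 -0.8 0 0.47;0 0 -0.8 0 0.47;0 0 -0.7 0 0.47;0 0 -0.5 0 0.47;0 0 -0.3 0 0.47;0 0 -0.16 -0.18 0.47;0 0 0 0 0.47;0 0 0 0 0.47'
python3 -m handwheel '0.06 0.12 0 0 0.47;0.06 0.12 0 0 0.47;0.06 0.12 0 0 0.47;0.06 0.12 0 0 0.47;0.05 0.1 0 0 0.47;0.05 0.1 0 0 0.47;0.05 0.1 0 0 0.47;0 0 0 0 0.47'
```

```text
clock: 3.23
eef_pos: [564.6, -320.0, 12.4]
eef_rot: [3.14, 0.0, 1.13]
wrist_force: [0.8, -0.1, 0.5]
finger_gap: 49.7
finger_force: 0.0
clock: 3.9
eef_pos: [580.1, -288.0, 11.1]
eef_rot: [3.141, -0.0, 1.13]
wrist_force: [0.6, 0.2, -0.3]
finger_gap: 49.7
finger_force: 0.1
```

```bash
python3 -m handwheel '0.04 0.08 0 0 0.47;0.04 0.08 0 0 0.47;0.04 0.08 0 0 0.47'
cat > look.py <<'E'
from cell import *
from h import *
import sys
s=read_state();i=camera_info("wrist");p,z=camera("wrist");cv2.imwrite(f"pics/{sys.argv[1]}.png",p[:,:,::-1])
W=cloud(p,z,i);e=s["eef_pos"];c=e[:2]+45*np.array([np.cos(s["eef_rot"][2]),np.sin(s["eef_rot"][2])])
m=(abs(W[...,2]-39)<4)&(np.hypot(W[...,0]-c[0],W[...,1]-c[1])<60)
print(m.sum(),"tin",cv2.minEnclosingCircle(W[m][:,:2].astype(np.float32)),cv2.minAreaRect(W[m][:,:2].astype(np.float32)),"tool",e.round(1),np.degrees(s["eef_rot"][2]).round(1),"F",s["wrist_force"].round(2))
E
python3 look.py w2
```

```text
clock: 4.15
eef_pos: [584.5, -279.1, 11.0]
eef_rot: [-3.141, 0.0, 1.129]
wrist_force: [-1.3, -1.3, 0.6]
finger_gap: 50.2
finger_force: 1.0
33097 tin ((600.701416015625, -245.6699981689453), 50.65224075317383) ((601.6820068359375, -242.51895141601562), (94.55563354492188, 86.83067321777344), 64.25357818603516) tool [ 584.5 -279.1   11. ] 64.7 F [-1.28 -1.27  0.6 ]
```

View pics/w2.png

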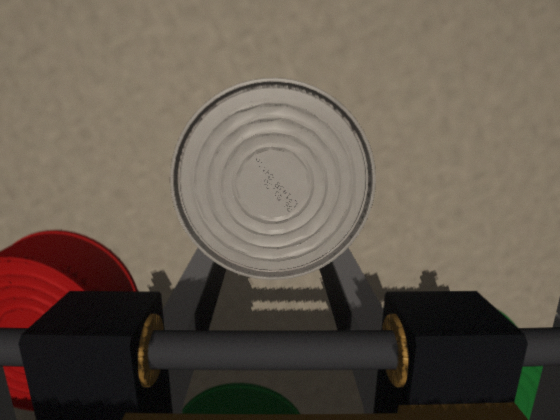

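The tin is cradled squarely between the two fingertips (disc centre ≈(273,177), fingers at (205,260) and (340,260)). Push on along the plan.

```bash
python3 -m handwheel '0.13 0.27 0 0.03 0.47;0.13 0.27 0 0.05 0.47;0.13 0.27 0 0.07 0.47;0.13 0.27 0 0.1 0.47;0.13 0.27 0 0.12 0.47;0.13 0.27 0 0.15 0.47;0.13 0.27 0 0.17 0.47;0.13 0.27 0 0.2 0.47;0.12 0.27 0 0.23 0.47;0.12 0.28 0 0.26 0.47;0.11 0.2 0 0.29 0.47;0.06 0.12 0 0.2 0.47'
python3 look.py w3
```

```text
clock: 5.2
eef_pos: [643.0, -156.7, 11.0]
eef_rot: [3.142, -0.0, 1.296]
wrist_force: [-1.0, -1.6, 1.9]
finger_gap: 50.0
finger_force: 1.0
33097 tin ((652.8946533203125, -121.03162384033203), 50.78886413574219) ((654.2701416015625, -117.99187469482422), (94.84884643554688, 86.7108154296875), 74.67354583740234) tool [ 643.  -156.7   11. ] 74.2 F [-1.02 -1.57  1.9 ]
```

```bash
python3 -m handwheel '0.1 0.26 0 0.33 0.47;0.1 0.28 0 0.37 0.47;0.1 0.28 0 0.41 0.47;0.09 0.29 0 0.45 0.47;0.08 0.29 0 0.49 0.47;0.08 0.29 0 0.52 0.47;0.06 0.3 0 0.56 0.47;0.05 0.3 0 0.58 0.47;0.03 0.3 0 0.58 0.47;0.01 0.3 0 0.55 0.47;-0.01 0.25 0 0.5 0.47;-0.01 0.15 0 0.3 0.47'
python3 look.py w4
```

```text
clock: 6.25
eef_pos: [669.7, -24.5, 11.0]
eef_rot: [-3.142, -0.0, 1.79]
wrist_force: [0.0, -0.3, -0.2]
finger_gap: 49.7
finger_force: 0.7
33088 tin ((662.226806640625, 11.70020580291748), 50.60809326171875) ((661.8642578125, 14.93082046508789), (86.29777526855469, 94.39031219482422), 12.926219940185547) tool [669.7 -24.5  11. ] 102.6 F [ 0.03 -0.32 -0.18]
```

View pics/w4.png

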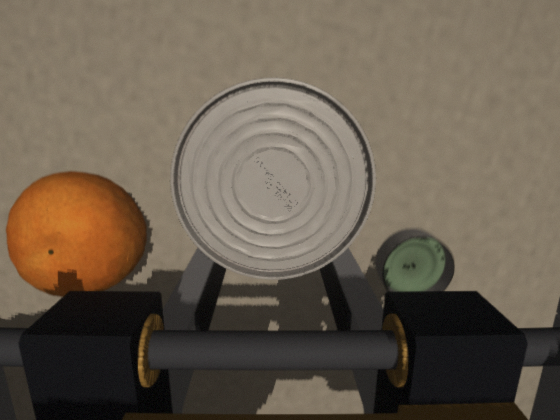

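Tin clear between mandarin (left, 75,235) and candle (right, 415,265), still cradled. Continue.

```bash
python3 -m handwheel '-0.01 0.3 0 0.4 0.47;-0.03 0.3 0 0.44 0.47;-0.05 0.3 0 0.44 0.47;-0.06 0.3 0 0.41 0.47;-0.07 0.29 0 0.38 0.47;-0.08 0.29 0 0.35 0.47;-0.1 0.29 0 0.3 0.47;-0.11 0.28 0 0.2 0.47;-0.12 0.27 0 0.1 0.47;-0.13 0.27 0 0.02 0.47;-0.14 0.2 0 -0.07 0.47;-0.06 0.12 0 -0.1 0.47'
python3 look.py w5
```

```text
clock: 7.3
eef_pos: [630.4, 103.2, 11.1]
eef_rot: [-3.141, -0.0, 2.035]
wrist_force: [0.2, -1.9, -1.0]
finger_gap: 49.6
finger_force: 0.6
33077 tin ((614.8888549804688, 136.47268676757812), 50.57463836669922) ((613.2989501953125, 139.29342651367188), (86.76214599609375, 94.33831024169922), 26.622270584106445) tool [630.4 103.2  11.1] 116.6 F [ 0.24 -1.92 -0.98]
```

```bash
python3 -m handwheel '-0.08 0.14 0 -0.4 0.47;-0.08 0.14 0 -0.4 0.47;-0.09 0.14 0 -0.4 0.47;-0.09 0.14 0 -0.4 0.47;-0.09 0.14 0 -0.4 0.47;-0.09 0.14 0 -0.4 0.47;-0.08 0.14 0 -0.4 0.47;-0.08 0.14 0 -0.4 0.47;-0.08 0.14 0 -0.4 0.47;-0.08 0.14 0 -0.4 0.47;-0.08 0.14 0 -0.4 0.47;-0.08 0.12 0 -0.3 0.47'
python3 look.py w6
```

```text
clock: 8.35
eef_pos: [591.3, 168.4, 11.2]
eef_rot: [3.141, 0.0, 1.622]
wrist_force: [0.5, -2.0, 0.1]
finger_gap: 49.6
finger_force: 0.7
33039 tin ((590.0698852539062, 205.2888946533203), 50.671546936035156) ((589.8823852539062, 208.5406036376953), (86.76378631591797, 94.57476806640625), 2.8827736377716064) tool [591.3 168.4  11.2] 92.9 F [ 0.51 -1.96  0.11]
```

View pics/w6.png

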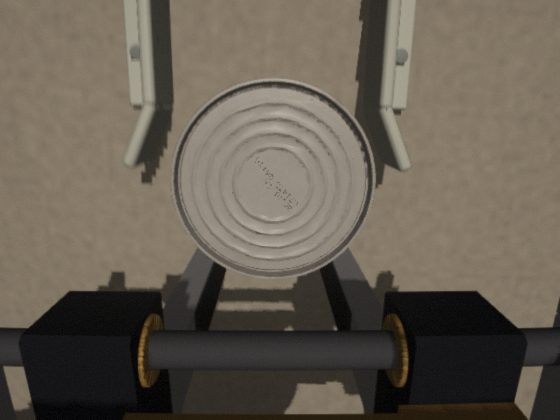

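Tin at mouth, lane rails straddle it: rail starts at (155,105) and (382,108), lip tips (130,163), (405,165); tin centre (273,177).

```bash
python3 - <<'E'
from h import *
from cell import camera_info
i=camera_info("wrist")
for n,u,v,h in[("tinL",173,177,40),("tinR",375,177,40),("railL",156,103,32),("railR",381,105,32),("tipL",131,160,32),("tipR",405,162,32),("topL",152,5,32),("topR",386,5,32),("scrL",136,52,6),("scrR",402,57,6)]:print(n,pt(i,u,v,h).round(1))
E
```

```text
tinL [547.5 215.1  40. ]
tinR [631.8 219.4  40. ]
railL [538.6 244.8  32. ]
railR [633.  248.8  32. ]
tipL [527.  220.2  32. ]
tipR [646.5 225.4  32. ]
topL [537.7 282.7  32. ]
topR [630.6 287.4  32. ]
scrL [521.5 268.1   6. ]
scrR [648.  272.3   6. ]
```

```bash
python3 -m handwheel '-0.02 0.12 0 0 0.47;-0.02 0.12 0 0 0.47;-0.02 0.12 0 0 0.47;-0.015 0.12 0 0 0.47;-0.01 0.12 0 0 0.47;-0.01 0.12 0 0 0.47;-0.005 0.1 0 0 0.47'
python3 -m handwheel '-0.004 0.06 0 0 0.47;-0.004 0.06 0 0 0.47;-0.004 0.06 0 0 0.47;0 0 0 0 0.47'
python3 look.py w7
```

```text
clock: 8.98
eef_pos: [587.2, 201.8, 11.1]
eef_rot: [-3.142, 0.0, 1.625]
wrist_force: [-0.2, -1.3, 1.2]
finger_gap: 49.8
finger_force: 0.9
clock: 9.32
eef_pos: [586.7, 208.8, 11.0]
eef_rot: [3.142, -0.0, 1.625]
wrist_force: [0.0, -0.8, 1.2]
finger_gap: 50.0
finger_force: 0.1
33111 tin ((585.0123901367188, 245.71206665039062), 50.73511505126953) ((585.2379150390625, 248.96249389648438), (86.62068939208984, 94.64674377441406), 3.499920129776001) tool [586.7 208.8  11. ] 93.1 F [ 0.02 -0.83  1.16]
```

View pics/w7.png

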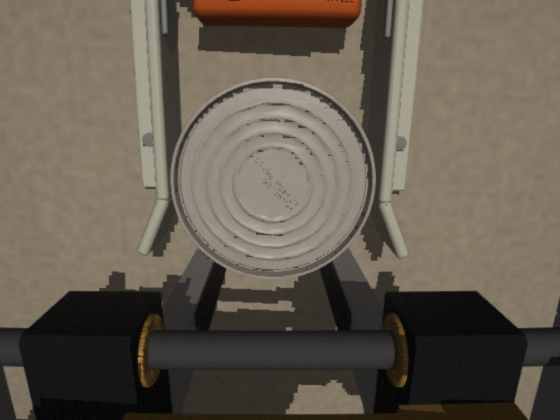

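Tin is centred between rails (164 and 382 px); the bumper face (y≈22) is about 22–25 mm ahead of the tin's rim (y≈80). Feel forward in small steps.

```bash
python3 -m handwheel '-0.003 0.08 0 0 0.47;-0.003 0.08 0 0 0.47;-0.003 0.06 0 0 0.47;-0.003 0.06 0 0 0.47;-0.003 0.05 0 0 0.47;0 0.04 0 0 0.47'
python3 -m handwheel '-0.002 0.04 0 0 0.47;-0.002 0.04 0 0 0.47;0 0.03 0 0 0.47'
python3 -m handwheel '-0.002 0.03 0 0 0.47;-0.002 0.02 0 0 0.47'
```

```text
clock: 9.87
eef_pos: [586.1, 223.5, 11.0]
eef_rot: [-3.141, 0.0, 1.625]
wrist_force: [0.6, -0.8, 0.2]
finger_gap: 50.3
finger_force: 0.6
clock: 10.12
eef_pos: [586.0, 227.8, 11.0]
eef_rot: [-3.142, 0.0, 1.625]
wrist_force: [0.2, -0.9, 0.1]
finger_gap: 50.0
finger_force: 0.6
clock: 10.28
eef_pos: [585.8, 229.7, 11.0]
eef_rot: [-3.142, 0.0, 1.625]
wrist_force: [0.4, -1.2, -0.1]
finger_gap: 49.8
finger_force: 0.5
```

```bash
python3 -m handwheel '-0.002 0.03 0 0 0.47;0 0.02 0 0 0.47'
python3 -m handwheel '-0.002 0.03 0 0 0.47;0 0.01 0 0 0.47'
python3 -m handwheel '0 0.02 0 0 0.47;0 0.01 0 0 0.47'
```

```text
clock: 10.45
eef_pos: [585.7, 231.7, 11.0]
eef_rot: [-3.142, -0.0, 1.625]
wrist_force: [-0.0, -0.6, -0.6]
finger_gap: 49.6
finger_force: 0.5
clock: 10.62
eef_pos: [585.6, 233.4, 11.0]
eef_rot: [-3.142, -0.0, 1.625]
wrist_force: [-0.3, -1.1, -1.7]
finger_gap: 50.2
finger_force: 0.5
clock: 10.78
eef_pos: [585.6, 234.4, 11.0]
eef_rot: [-3.141, 0.0, 1.625]
wrist_force: [-0.0, -2.3, -0.7]
finger_gap: 50.0
finger_force: 1.0
```

Force is starting to rise — possibly the bumper.

```bash
python3 -m handwheel '0 0.02 0 0 0.47;0 0.01 0 0 0.47'
python3 -m handwheel '0 0.02 0 0 0.47;0 0.01 0 0 0.47'
python3 -m handwheel '0 0.02 0 0 0.47;0 0 0 0 0.47'
```

```text
clock: 10.95
eef_pos: [585.7, 235.4, 11.0]
eef_rot: [-3.141, 0.0, 1.625]
wrist_force: [-0.4, -4.6, -0.1]
finger_gap: 49.9
finger_force: 1.9
clock: 11.12
eef_pos: [585.6, 236.4, 11.0]
eef_rot: [-3.141, 0.001, 1.625]
wrist_force: [-0.8, -7.2, 0.1]
finger_gap: 49.9
finger_force: 2.9
clock: 11.28
eef_pos: [585.7, 237.0, 11.0]
eef_rot: [-3.141, 0.001, 1.625]
wrist_force: [0.4, -7.8, 1.0]
finger_gap: 50.0
finger_force: 3.0
```

```bash
python3 -m handwheel '0 0.02 0 0 0.47;0 0.01 0 0 0.47;0 0 0 0 0.47'
python3 -m handwheel '0 0 0 0 0.47;0 0 0 0 0.47;0 0 0 0 0.47;0 0 0 0 0.47;0 0 0 0 0.47;0 0 0 0 0.47'
```

```text
clock: 11.53
eef_pos: [585.6, 237.9, 11.0]
eef_rot: [-3.141, 0.001, 1.625]
wrist_force: [-1.1, -8.4, 1.7]
finger_gap: 49.9
finger_force: 4.1
clock: 12.03
eef_pos: [585.6, 237.9, 11.0]
eef_rot: [-3.141, 0.001, 1.625]
wrist_force: [-1.6, -9.4, 1.8]
finger_gap: 49.9
finger_force: 4.1
```

Held at ~9.5 N for over 0.5 s, about 8 N of it from the bumper. Ease off slowly, retreat and lift.

```bash
python3 -m handwheel '0 -0.02 0 0 0.47;0 -0.02 0 0 0.47;0 -0.02 0 0 0.47;0 -0.03 0 0 0.47;0 -0.05 0 0 0.47;0 -0.1 0 0 0.47;0 -0.2 0 0 0.47;0 -0.2 0 0 0.47;0 -0.2 0 0 0.47;0 -0.1 0.1 0 0.47'
python3 -m handwheel '0 0 0.4 0 0.47;0 0 0.7 0 0.47;0 0 0.8 0 0.47;0 0 0.8 0 0.47;0 0 0.8 0 0.47;0 0 0.4 0 0.47;0 0 0 0 0.47;0 0 0 0 0.47'
python3 look.py w8
```

```text
clock: 12.87
eef_pos: [585.3, 199.7, 14.5]
eef_rot: [-3.14, 0.0, 1.624]
wrist_force: [0.2, 0.2, 0.4]
finger_gap: 50.0
finger_force: 0.0
clock: 13.53
eef_pos: [585.9, 200.9, 171.7]
eef_rot: [3.14, -0.0, 1.625]
wrist_force: [0.5, -0.3, 0.0]
finger_gap: 50.2
finger_force: 0.0
7012 tin ((584.06591796875, 279.4447326660156), 43.19363021850586) ((584.4588623046875, 271.2334899902344), (86.00621032714844, 69.03018188476562), 3.08333158493042) tool [585.9 200.9 171.7] 93.1 F [ 0.47 -0.26  0.02]
```

View pics/w8.png

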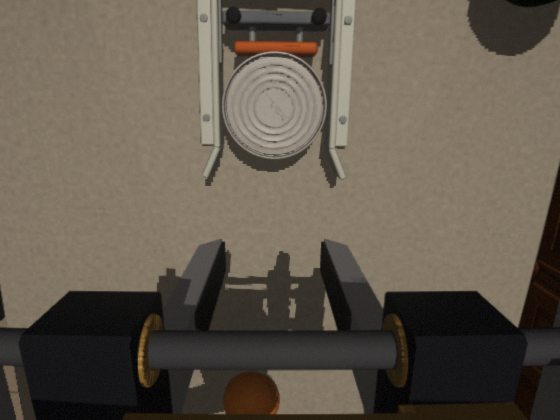

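The tin (274,105) sits centred in the lane against the orange bumper (275,48), and the gripper is clear.

```bash
python3 -c "
from cell import *
print(sign_off())"
```

```text
the job is handed in; nothing more can be done
None
```

The tin went through the candle-side gap into the lane, was pressed on the bumper with about 9.5 N at the wrist (about 8 N of it bumper) for over half a second, and then released. The arm is clear, I saw no contact with the mandarin, candle or saucer, and the job was handed in at about 14 s; the hand-in call gave no verdict.

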